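Change the battery pack of a tube roller mixer

ROBOT

A 7-joint arm with a two-finger parallel gripper is mounted at the origin on a cart in front of the work surface, level with it; the furniture and walls round the work are solid. World frame = base frame: x ahead of the robot, y to its left, z up, the work surface at z = 0. Lengths are in m, angles in rad, forces in N, time in s.
With the tool pointing down it reaches from about 0.35 to 0.9 m from the base axis. Payload 8.1 kg.
Tool frame: the origin (TCP) lies on the centre line of the jaws, within the pads' length; the fingertips stand arm.tips_ahead ahead of it and the grasp point (between the pads) lies 8 mm behind it (arm.tips_ahead is the distance from the TCP to the fingertips, in m); z points along the fingers, y is the direction in which the jaws open and shut (so a half turn about z gives the same grasp; the last joint's range is limited). The gripper opens to 92 mm and grips with 3 to 60 N. Pads are 19 mm wide; open, the fingers measure 130 mm over their backs; the gripper's body (75 mm by 190 mm) begins 47 mm behind the grasp point.
Start: joints at [1.052, 0.434, 0.025, 1.573, -0.012, 1.134, -0.075], TCP at [0.252, -0.572, 0.238] pointing down, gripper open.
Joint ranges: [-2.62, 2.62], [-0.44, 2.09], [-1.27, 1.32], [0.08, 2.57], [-1.32, 4.46], [0.12, 2], [-2.74, 2.74]. Speed limits (rad/s): [2.22, 2.22, 3.01, 3.01, 3.14, 3.14, 3.14].

INTERFACE

Orientations are given as a rotation vector (axis times angle).
In Python, from cell import arm gives the robot as it stands. The module is installed in compiled form; this text tells all that it offers.
- The arm moves only by the tool jog_arm, never from a script. Its argument "moves" is a list of rows, each an object with "twist": the turn, a rotation vector about the tool's x, y, z in units of 10 degrees (1.0 is 10 degrees), a list of three; "xyz": the shift along the tool's x, y, z in units of 60 mm (1.0 is 60 mm), a list of three; "grip": the closure, from -1 (fully open) to 1 (shut). A call has 1 to 5 rows; each row is the pose to reach, as a shift and turn from the pose commanded when the call began, along the tool's axes at that moment; what a row does not reach only later rows make up. A row lasts 1/8 s, in which the tool goes at most 62.5 mm and 10.7 degrees, less where a joint would pass 70% of its speed; a pose out of reach is approached as far as the arm can. A call with a gripper value outside its range is refused whole. The fingers move at their own pace and stop on an object; "force" is the grip in N (left out, the last holds). Time passes only in rows, so rows that repeat a pose let the fingers close. It gives the time, the measured TCP pose, the force and the opening at its end, in the units of the state.
- arm.observe(): the state, without advancing time (a new reading comes with each control period).
- arm.get_image(name): name is "scene" or "top" or "wrist"; returns the picture (420x560x3 uint8, blue, green, red); there is no depth.
- arm.camera_params(name): a dict with "mtx" (3x3 intrinsics, pixels), "T" (4x4, takes a point from camera to world coordinates); the wrist camera has in their place "T_tool_cam" (4x4, takes a point from camera to tool coordinates, whose origin is the TCP and whose axes are the flange's). Camera axes: x right, y down, z forward; pixel columns grow to the right and rows downward; lengths in m; the calibration is good to about 2 mm. A picture is of the moment at which its call begins: read the wrist's pose just before it. camera_params takes no time and is no camera call.
- arm.sign_off(): hands the job in, once; it reports no verdict.
The state is a dict: "clock": time; "joints": joint angles; "dq": joint speeds; "joint_efforts": joint torques, N m; "position": TCP position; "ee_rot": TCP orientation; "force": force on the tool from outside, world axes, zero at the start; "ft_torque": the same for the moment, N m; "width": opening from 0.0 (shut) to 1.0 (fully open).
Only numpy, scipy, OpenCV 4.12 (cv2) and the standard library are available. Lean on these libraries where they do the work, as an engineer would, in place of code of your own. Each camera call takes 0.05 s, during which the arm holds its last target. There are 200 camera calls.

TASK

The battery pack in the tube roller mixer is flat. Press down the mixer's thumb tongue so that the flat pack springs free, slide it out and set it in the charger's empty bay; then take the charged pack from the charger's other bay and slide it along the dovetail rails into the mixer until the catch clicks and holds it fully home. Work gently: stop pushing once it has clicked so that the terminal block is not rammed, do not force packs, rails or tongue, and leave the tubes on the rollers, the loose vial and the marker where they are.

Things in the scene. Friction and masses are not known exactly. Their poses are not given: they have to be found in the camera images.
- spent_mid (a point): Flat pack, latched in the mixer's dock at first. Dark grey block 54 (its x) x 80 (y) x 46 mm (z), 0.35 kg. Point: its middle, 28.5 mm above the underside. Grip its upright cheeks, 54 mm apart in x, 11 to 46 mm above the underside. Below them its dovetail foot: 50 mm wide 3 mm above the underside, 42 mm at the neck. +y: the leading end with contact strips, which goes into the mixer first.
- fresh_mid (a point): Charged pack (0.28 to 0.44 kg), same shape, size, point and axes as the flat one; told from it only by its place: it stands loose in a charger bay.
- dock_home (a point): Where a pack's point is when it is latched home, pack axes then parallel to these. +y: the way it slides in; z up. The dock is a low grey deck at the right end of the fixed white mixer. In this frame the bed for the foot lies at z -28.5 mm (24 mm above the worktop), y -58 to 41 mm. Mixer case 60 mm and rollers 84 mm above the worktop, from y = 43 mm on.
- rail_mouth (a point): Middle of the bed at the rails' mouth, 25 mm outward (-y) of the home centre; dock axes. Two dovetail rails, 9 mm high, outer edges at x +-42 mm, run 65 mm inward from here; their mouths flare 4 mm to each side over the 12 mm outward of here. Foot play between the rails: about 1.1 mm to each side, 2 mm up. To start, lay the foot on the bed with the pack's middle 80 to 86 mm outward of home.
- ejector_tip (a point): Tip of the sprung steel plunger in the mixer's end wall, 54 mm above the worktop. Over its last 14 mm a pack pushes it back (7.5 N at first touch, 10 N at home) and, 9 to 4 mm short of home, also climbs the sprung pawl: 12 to 17 N in all, easing by 2 to 3 N before the click at home. A pack let go before the click is thrust out again by several mm.
- thumb_tongue (a point): Top centre of the black ribbed tongue (34 x 28 mm) that juts out past the open end of the deck, 76 mm outward of the home pack's middle, 22.5 mm above the worktop; dock axes. It and the pawl that holds the pack are one sprung piece: pressed straight down 5 to 6 mm with 5 to 8 N it frees the pack, which springs about 14 mm out, towards the tongue. Nothing stands beside or beyond the tongue.
- terminal: The dock's fixed terminal block at its inner end, 40 mm wide, with four brass springs; origin as the mixer's. A pack meets it only if pushed 1.5 mm past home; pressed with more than 15 N it bends.
- bay_left (a point): Floor centre of the charger bay at the charger's +y end; axes are the charger's. Charger: fixed white base 90 x 210 mm with two bays in line along y. Each bay is a pocket 56 (x) x 86 mm (y), floor 18 mm above the worktop, walls 6 mm high; a pack stands in it on its foot, its y along the charger's y (either way round), with 3 mm of play all round.
- bay_right (a point): The same for the bay at the charger's -y end, 100 mm from the other. At the start one bay holds the charged pack, the other is empty.
- mixer: The tube roller mixer with its dock, catch and ejector, fixed. Origin on the worktop under the home pack's middle, dock axes. More than 60 N between it and a pack (all contacts added up, ejector and pawl included), or 40 N between it and the gripper, counts as forcing it.
- spent: The flat pack (see spent_mid); origin at the centre of its underside.
- fresh: The charged pack (see fresh_mid); origin at the centre of its underside.
- mix_tube_1: Bystander: capped blood tube, 16 mm by 78 mm, lying in the valley between two rollers of the mixer; origin at its closed bottom end.
- mix_tube_2: Bystander: a second such tube, in another valley.
- loose_vial: Bystander: white snap-cap vial, 36 mm wide, 90 mm high, standing on the worktop; origin at its underside.
- pen_marker: Bystander: black marker pen, 140 mm long, 16 mm high, lying on the worktop; origin under its middle.
Things that resemble listed ones, but are neither listed nor needed, are in the scene too. What is shaped like the spent but pink is not meant.

How it is judged:
On the way, in this order (a step that is already met when the one before it is completed fails the run):
1. the catch has let go and the flat pack has sprung or been slid outward of its latched place (y of spent_mid in the frame of dock_home below -0.008 m), for 0.1 s.
2. the flat pack stands in a bay of the charger (((horizontal distance between spent_mid and bay_left below 0.009 m and z of spent_mid in the frame of bay_left between 0.025 and 0.032 m) or (horizontal distance between spent_mid and bay_right below 0.009 m and z of spent_mid in the frame of bay_right between 0.025 and 0.032 m)) and angle between spent_mid's own z axis and vertical below 0.08 rad), for 0.2 s.
At the end, for the whole second after the job is handed in: The charged pack is latched in the mixer's dock: within 3 mm of home along the rails and 4 mm across and in height, at rest, held by the catch alone. The flat pack stands upright at rest in a charger bay, within 9 mm of its centre and down on its floor (all of step 2 and y of fresh_mid in the frame of dock_home between -0.003 and 0.004 m and x of fresh_mid in the frame of dock_home between -0.004 and 0.004 m and z of fresh_mid in the frame of dock_home between -0.004 and 0.004 m and linear speed of each of fresh, spent below 0.01 m/s); the robot touches nothing.
It fails at once if the charged pack is rammed against the terminal block (over 15 N) (contact force between fresh and terminal above 15 N).
It fails at once if a pack is forced against the mixer (over 60 N) (contact force between any of fresh, spent and mixer above 60 N).
It fails at once if the gripper or arm pushes on the mixer or its tongue with over 40 N (contact force between any of the fingers, the arm and mixer above 40 N).
It fails at once if a tube on the rollers is moved by over 20 mm (distance of any of mix_tube_1, mix_tube_2 from where it was at the start of the episode above 0.02 m).
It fails at once if the loose vial or the marker is moved by over 30 mm or the vial tipped (distance of any of loose_vial, pen_marker from where it was at the start of the episode above 0.03 m or angle between loose_vial's own z axis and vertical above 0.5 rad).
It also fails if it takes over 69 s, if anything falls off the work surface, if the arm or the gripper's body presses on something with over 40 N, if the wrist force passes 120 N, or if a joint passes its speed limit or range.

## Working session

There is one attempt and no reset: what is moved stays moved. The work goes in short steps, Python scripts to look and compute and a tool call to move; the robot and the scene stay as the last step left them, time stands still between calls to the robot, and variables do not carry over. Pictures are saved under pics/ and viewed, about 8 in all and at most 12, crops included, and the job is handed in when it is done.

Besides the shell and the picture viewer there is one more tool, called after "Emit:" as name(argument=value, ...), one argument or row to a line, values as JSON. jog_arm: Moves the arm, as the interface text tells. Its arguments: {"type":"object","properties":{"moves":{"type":"array","items":{"type":"object","properties":{"twist":{"type":"array","items":{"type":"number"}},"xyz":{"type":"array","items":{"type":"number"}},"grip":{"type":"number"}}}},"force":{"type":"number"}},"required":["moves"]}

```bash
mkdir -p pics
cat > h.py <<'E'
import numpy as np, cv2
from cell import arm
from scipy.spatial.transform import Rotation as R
def ray(name,uv,z,T=None):
    p=arm.camera_params(name); T=p["T"] if T is None else T
    T=np.array(T);d=T[:3,:3]@np.linalg.solve(np.array(p["mtx"]),[uv[0],uv[1],1.]);o=T[:3,3]
    return o+d*(z-o[2])/d[2]
def proj(name,P,T=None):
    p=arm.camera_params(name); T=np.array(p["T"] if T is None else T)
    q=np.linalg.inv(T)@np.append(P,1); q=np.array(p["mtx"])@q[:3]; return q[:2]/q[2]
E
python3 - <<'E'
from h import *
s=arm.observe(); print(s, arm.tips_ahead)
a=arm.get_image("scene");b=arm.get_image("top")
cv2.imwrite("pics/scene0.png",a);cv2.imwrite("pics/top0.png",b)
cv2.imwrite("pics/top0L.png",cv2.resize(b,(800,600),interpolation=cv2.INTER_CUBIC))
for n in("scene","top"): print(n,arm.camera_params(n))
print(arm.camera_params("wrist"))
E
```

```text
{'clock': 0.0, 'joints': array([ 1.05241127,  0.43520859,  0.02494539,  1.57410392, -0.01154297,
        1.13398922, -0.07508408]), 'dq': array([ 3.81194395e-04, -7.59278428e-05, -1.00634508e-03, -4.14360790e-04,
        2.37332172e-03, -3.17568151e-04,  2.05496728e-04]), 'joint_efforts': array([-1.34395239e-03, -6.67848372e+01,  9.84090641e-01, -3.14455998e+01,
       -6.05267356e-02,  4.31132340e-02,  1.68731626e-04]), 'position': array([ 0.2521891 , -0.57132042,  0.23695096]), 'ee_rot': array([-3.07249754e+00, -6.48105656e-01,  7.83104140e-04]), 'force': array([-0.4595029 , -0.20910737,  0.103133  ]), 'ft_torque': array([-0.01595281, -0.02219773, -0.00420091]), 'width': 0.9998516235040205} 0.011
scene {'mtx': array([[382.56604991,   0.        , 279.22115781],
       [  0.        , 382.56604991, 208.74891593],
       [  0.        ,   0.        ,   1.        ]]), 'T': array([[-0.3838381 , -0.67396614,  0.63121942, -0.01789678],
       [-0.92339072,  0.27701929, -0.26572522,  0.38173013],
       [ 0.00422985, -0.68485761, -0.72866464,  0.712358  ],
       [ 0.        ,  0.        ,  
[... 264 characters left out ...]
    [-0.99994938,  0.00358378, -0.00940171,  0.14288786],
       [ 0.00879883, -0.14175385, -0.98986283,  1.38653486],
       [ 0.        ,  0.        ,  0.        ,  1.        ]])}
{'mtx': array([[339.07953048,   0.        , 276.50371375],
       [  0.        , 339.07953048, 209.61401378],
       [  0.        ,   0.        ,   1.        ]]), 'T_tool_cam': array([[-5.15583349e-04, -9.69490274e-01, -2.45129238e-01,
         6.43554519e-02],
       [ 9.99999753e-01, -3.82758494e-04, -5.89495507e-04,
        -5.33873024e-04],
       [ 4.77684863e-04, -2.45129481e-01,  9.69490232e-01,
        -1.46053631e-01],
       [ 0.00000000e+00,  0.00000000e+00,  0.00000000e+00,
         1.00000000e+00]])}
```

View pics/top0L.png

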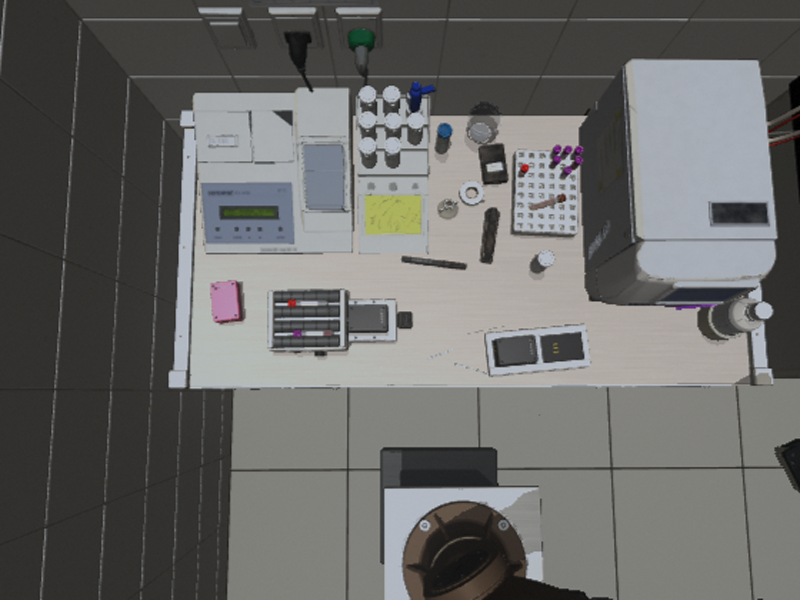

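View pics/scene0.png

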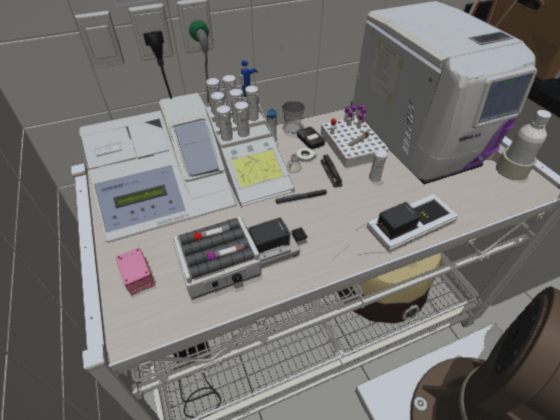

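The top view (800x600) shows the mixer at about (308,320) with the dock pack at (368,318) and the tongue at (405,320). The charger is at (538,350), with a pack in its left bay at (515,350) and its right bay empty at (563,346). Next I'm enlarging both.

Run:
```python
import cv2,numpy as np
b=cv2.imread("pics/top0.png")
m=cv2.resize(b[195:255,180:300],(800,400),interpolation=cv2.INTER_CUBIC) # scale 6.667
c=cv2.resize(b[220:270,332:422],(800,444),interpolation=cv2.INTER_CUBIC) # scale 8.889
cv2.imwrite("pics/m.png",m);cv2.imwrite("pics/c.png",c)
```

```text
(no output)
```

View pics/m.png

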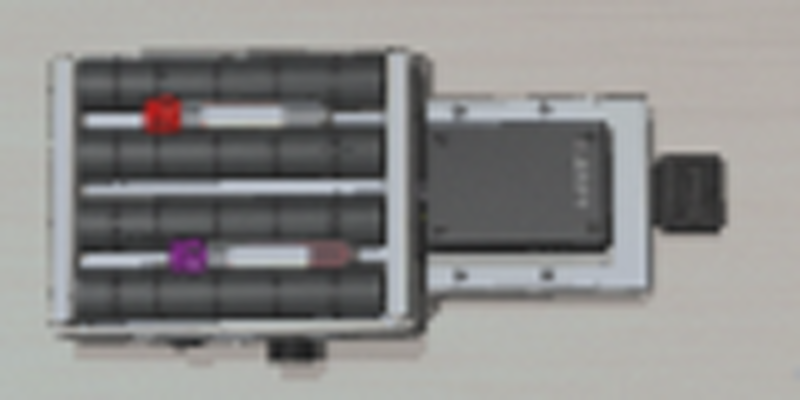

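View pics/c.png

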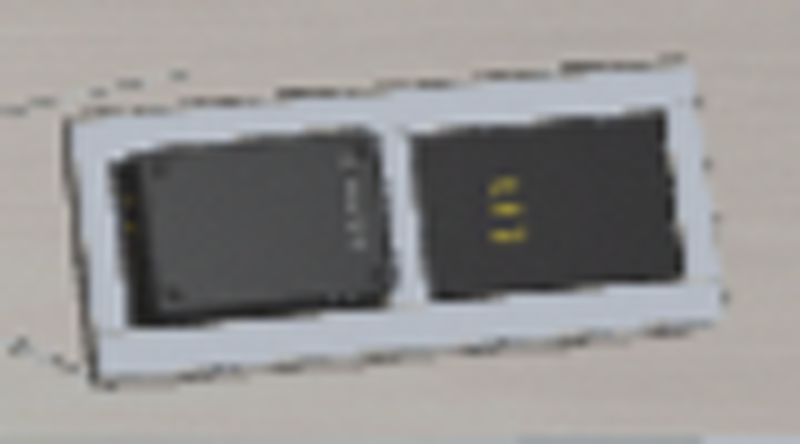

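Run:
```python
from h import *
f=lambda uv,o,s:((uv[0]+.5)/s-.5+o[0],(uv[1]+.5)/s-.5+o[1])
M=lambda *uv:f(uv,(180,195),20/3); C=lambda *uv:f(uv,(332,220),80/9)
p=lambda uv,z:ray("top",uv,z)[:2]
def show(n,pts,z):
    q=np.array([p(a,z) for a in pts]);print(n,q.round(4).tolist(),"mean",q.mean(0).round(4),"edges",[round(float(np.linalg.norm(q[i]-q[i-1])),4) for i in range(len(q))], "ang01",np.degrees(np.arctan2(*(q[0]-q[1])[::-1])).round(2),"ang32",np.degrees(np.arctan2(*(q[3]-q[2])[::-1])).round(2) if len(q)>3 else'')
show("tongue",[M(655,155),M(723,157),M(723,232),M(655,232)],.0225)
show("packtop",[M(430,122),M(608,124),M(608,248),M(430,246)],.070)
show("deckend",[M(648,97),M(648,292)],.024)
show("chg",[C(70,118),C(690,62),C(718,320),C(98,380)],.024)
show("bayempty",[C(410,132),C(665,110),C(685,278),C(430,300)],.024)
show("fresh",[C(130,150),C(375,128),C(392,303),C(155,318)],.064)
```

```text
tongue [[0.5096, 0.1297], [0.5086, 0.0994], [0.475, 0.0997], [0.4751, 0.1299]] mean [0.4921 0.1147] edges [0.0344, 0.0303, 0.0336, 0.0302] ang01 88.08 ang32 89.77
packtop [[0.5185, 0.227], [0.5174, 0.1503], [0.4638, 0.1505], [0.465, 0.2267]] mean [0.4912 0.1886] edges [0.0536, 0.0767, 0.0536, 0.0762] ang01 89.14 ang32 89.12
deckend [[0.5355, 0.1327], [0.4484, 0.1331]] mean [0.4919 0.1329] edges [0.0871, 0.0871] ang01 -0.26 ang32 
chg [[0.464, -0.0523], [0.4819, -0.2601], [0.3961, -0.2655], [0.3773, -0.0595]] mean [ 0.4298 -0.1594] edges [0.087, 0.2085, 0.086, 0.2068] ang01 94.92 ang32 95.21
bayempty [[0.4588, -0.1656], [0.4658, -0.251], [0.41, -0.2552], [0.4031, -0.1702]] mean [ 0.4344 -0.2105] edges [0.0559, 0.0857, 0.056, 0.0852] ang01 94.68 ang32 94.63
fresh [[0.4501, -0.0657], [0.4568, -0.1452], [0.4005, -0.1487], [0.396, -0.0724]] mean [ 0.4259 -0.108 ] edges [0.0544, 0.0798, 0.0565, 0.0765] ang01 94.88 ang32 93.34
```

```bash
cat >> h.py <<'E'
def tgt(p,yaw):
    x=np.array([np.cos(yaw),np.sin(yaw),0]);z=np.array([0,0,-1.]);return np.array(p,float),np.c_[x,np.cross(z,x),z]
def plan(p,yawdeg,P0=None,R0=None,show=True):
    s=arm.observe()
    P0=s["position"] if P0 is None else P0; R0=R.from_rotvec(s["ee_rot"]).as_matrix() if R0 is None else R0
    P,Q=tgt(p,np.radians(yawdeg)); d=R0.T@(P-P0)/.06; w=np.degrees(R.from_matrix(R0.T@Q).as_rotvec())/10
    if show: print("xyz",d.round(3).tolist(),"twist",w.round(3).tolist(),"rows>=",round(max(np.linalg.norm(d)*.06/.0625,np.linalg.norm(w)/1.07),1))
    return P,Q
def st():
    s=arm.observe();Q=R.from_rotvec(s["ee_rot"]).as_matrix()
    print("t",s["clock"].__round__(2),"p",s["position"].round(4),"yaw",np.degrees(np.arctan2(Q[1,0],Q[0,0])).round(2),"tilt",Q[2,:2].round(4),"F",s["force"].round(1),"w",round(s["width"],3),"q",s["joints"].round(2))
def Tw():
    s=arm.observe();T=np.eye(4);T[:3,:3]=R.from_rotvec(s["ee_rot"]).as_matrix();T[:3,3]=s["position"];return T@np.array(arm.camera_params("wrist")["T_tool_cam"])
def snap(n):
    T=Tw();im=arm.get_image("wrist");cv2.imwrite(f"pics/{n}.png",im);np.save(f"pics/{n}.npy",T);return im,T
E
python3 - <<'E'
from h import *
st();plan((.42,-.14,.25),94.9)
print(ray("top",(735*.7,320*.7),.15))
E
```

```text
t 0.1 p [ 0.2522 -0.5713  0.237 ] yaw 23.82 tilt [-0.0001 -0.0014] F [-0.2 -0.3  0.4] w 1.001 q [ 1.05  0.44  0.02  1.57 -0.01  1.13 -0.08]
xyz [5.461, -5.448, -0.209] twist [-0.008, -0.005, -7.108] rows>= 7.4
[ 0.47494196 -0.50835114  0.15      ]
```

Emit:
jog_arm(
  moves=[
    {"xyz": [2.73, -2.72, -0.1], "twist": [0, 0, -3.55], "grip": -1},
    {"xyz": [2.73, -2.72, -0.1], "twist": [0, 0, -3.55], "grip": -1},
    {"xyz": [2.73, -2.72, -0.1], "twist": [0, 0, -3.55], "grip": -1},
    {"xyz": [2.73, -2.72, -0.1], "twist": [0, 0, -3.55], "grip": -1},
  ],
)

```text
clock: 0.6
position: [0.3371, -0.3534, 0.2437]
ee_rot: [-2.725, -1.562, -0.0]
force: [0.8, -0.0, 0.0]
width: 0.996
```

Run:
```python
from h import *
st();plan((.42,-.14,.25),94.9)
```

```text
t 0.6 p [ 0.3371 -0.3534  0.2437] yaw 59.66 tilt [ 0.0005 -0.0003] F [ 0.8 -0.   0. ] w 0.996 q [ 0.87  0.22 -0.2   1.87  0.05  1.05  0.12]
xyz [3.767, -0.604, -0.103] twist [-0.001, -0.003, -3.524] rows>= 3.7
```

Emit:
jog_arm(
  moves=[
    {"xyz": [3.77, -0.6, -0.1], "twist": [0, 0, -3.52], "grip": -1},
    {"xyz": [3.77, -0.6, -0.1], "twist": [0, 0, -3.52], "grip": -1},
    {"xyz": [3.77, -0.6, -0.1], "twist": [0, 0, -3.52], "grip": -1},
    {"xyz": [3.77, -0.6, -0.1], "twist": [0, 0, -3.52], "grip": -1},
    {"xyz": [3.77, -0.6, -0.1], "twist": [0, 0, -3.52], "grip": -1},
  ],
)

```text
clock: 1.23
position: [0.4218, -0.1401, 0.2498]
ee_rot: [-2.125, -2.314, -0.002]
force: [-0.8, -0.9, 0.0]
width: 1.001
```

Run:
```python
from h import *
st();im,T=snap("w1")
cv2.imwrite("pics/w1L.png",cv2.resize(im,(800,600),interpolation=cv2.INTER_CUBIC))
st();plan((.49,.125,.25),90)
```

```text
t 1.23 p [ 0.4218 -0.1401  0.2498] yaw 94.89 tilt [0.0008 0.0006] F [-0.8 -0.9  0. ] w 1.001 q [ 0.6   0.16 -0.45  1.94  0.08  1.05  0.2 ]
t 1.27 p [ 0.421  -0.1424  0.2496] yaw 94.67 tilt [ 0.0001 -0.0003] F [-0.2 -0.8  0.1] w 0.998 q [ 0.6   0.16 -0.45  1.94  0.08  1.05  0.2 ]
xyz [4.347, 1.51, -0.007] twist [-0.002, -0.0, 0.467] rows>= 4.4
```

View pics/w1L.png

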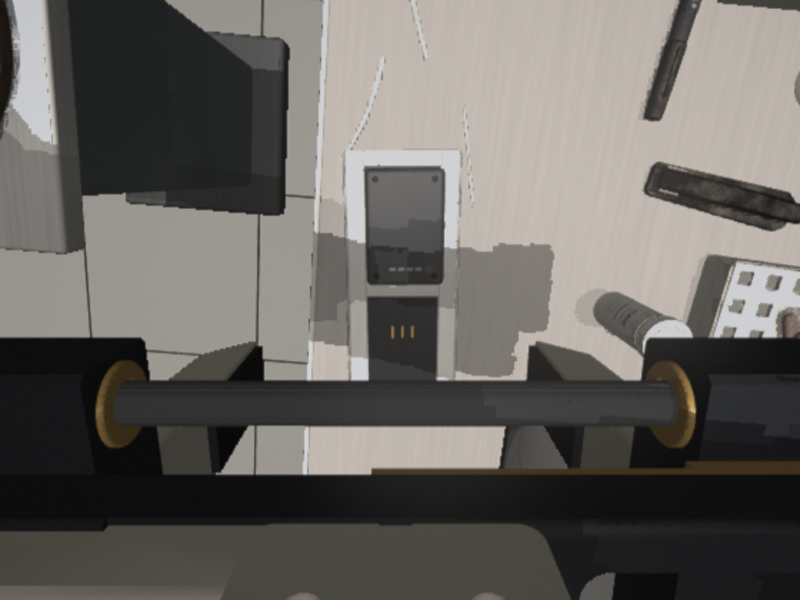

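The wrist view shows the charger head-on, with its far corners at (347,151) and (461,151), the charged pack's top at (366..444, 168..284) and the contacts of the empty bay at (402,331).

Run:
```python
from h import *
T=np.load("pics/w1.npy")
for n,uv,z in [("TL",(347,151),.024),("TR",(461,151),.024),("p",(366,168),.064),("p",(444,168),.064),("p",(443,284),.064),("p",(366,283),.064),("bayTL",(368,297),.024),("bayTR",(438,297),.024)]:
    print(n,ray("wrist",(uv[0]*.7,uv[1]*.7),z,T)[:2].round(4))
```

```text
TL [ 0.3783 -0.0591]
TR [ 0.4618 -0.052 ]
p [ 0.3954 -0.0705]
p [ 0.4468 -0.0661]
p [ 0.4546 -0.1442]
p [ 0.4008 -0.148 ]
bayTL [ 0.4015 -0.168 ]
bayTR [ 0.4567 -0.1634]
```

Emit:
jog_arm(
  moves=[
    {"xyz": [4.35, 1.51, 0], "twist": [0, 0, 0.47], "grip": -1},
    {"xyz": [4.35, 1.51, 0], "twist": [0, 0, 0.47], "grip": -1},
    {"xyz": [4.35, 1.51, 0], "twist": [0, 0, 0.47], "grip": -1},
    {"xyz": [4.35, 1.51, 0], "twist": [0, 0, 0.47], "grip": -1},
    {"xyz": [4.35, 1.51, 0], "twist": [0, 0, 0.47], "grip": -1},
  ],
)

```text
clock: 1.9
position: [0.4911, 0.1261, 0.2495]
ee_rot: [-2.223, -2.219, -0.001]
force: [-0.2, -0.8, -0.2]
width: 0.999
```

Emit:
jog_arm(
  moves=[
    {"xyz": [0, 0, 0], "twist": [0, 0, 0], "grip": 1},
    {"xyz": [0, 0, 0], "twist": [0, 0, 0], "grip": 1},
    {"xyz": [0, 0, 0], "twist": [0, 0, 0], "grip": 1},
  ],
)

```text
clock: 2.28
position: [0.4907, 0.1218, 0.2496]
ee_rot: [2.228, 2.214, -0.001]
force: [0.2, 0.1, 0.1]
width: 0.725
```

Run:
```python
from h import *
st();im,T=snap("w2")
cv2.imwrite("pics/w2L.png",cv2.resize(im,(800,600),interpolation=cv2.INTER_CUBIC))
st();plan((.492,.111,.06),90)
```

```text
t 2.27 p [0.4907 0.1218 0.2496] yaw 89.65 tilt [-0.0011 -0.0002] F [0.2 0.1 0.1] w 0.725 q [ 0.13  0.29 -0.6   1.8   0.18  1.1  -0.54]
t 2.33 p [0.4906 0.1222 0.2497] yaw 89.67 tilt [-0.0008 -0.0001] F [-0.2 -0.2 -0.6] w 0.675 q [ 0.13  0.29 -0.6   1.8   0.18  1.1  -0.54]
xyz [-0.184, 0.024, 3.161] twist [-0.0, 0.005, -0.033] rows>= 3.0
```

View pics/w2L.png

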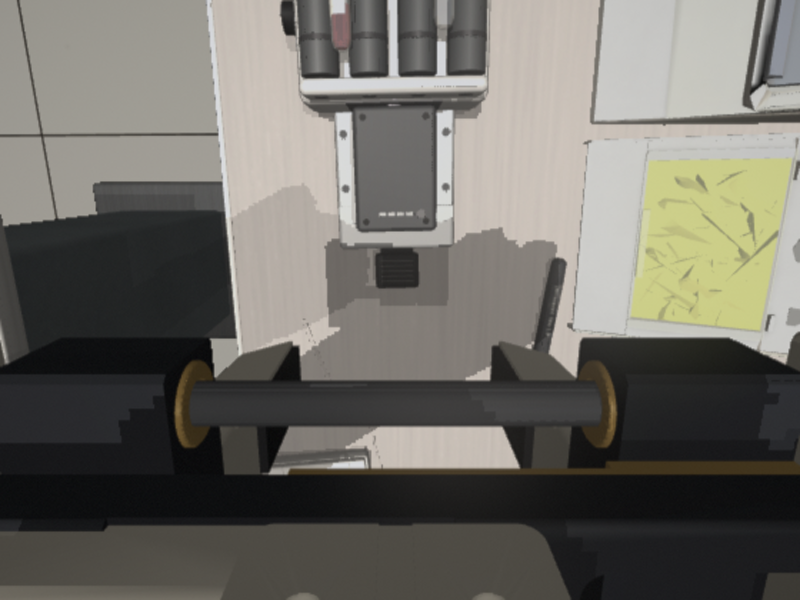

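The wrist view shows the tongue at (377..418, 250..287), the deck's end edge at (341..454, 246), the pack's outer top edge at (357..434, 230) and the marker well off to the side.

Run:
```python
from h import *
T=np.load("pics/w2.npy")
for n,uv,z in [("tg",(377,250),.0225),("tg",(418,250),.0225),("tg",(418,287),.0225),("tg",(377,287),.0225),("deck",(341,246),.024),("deck",(454,246),.024),("p",(357,230),.07),("p",(434,230),.07),("p",(435,108),.07),("p",(354,108),.07),("pen",(545,345),.016),("pen",(560,262),.016)]:
    print(n,ray("wrist",(uv[0]*.7,uv[1]*.7),z,T)[:2].round(4))
```

```text
tg [0.4754 0.1325]
tg [0.5072 0.1323]
tg [0.5073 0.1029]
tg [0.4749 0.1032]
deck [0.4478 0.136 ]
deck [0.5348 0.1355]
p [0.464  0.1531]
p [0.5156 0.1528]
p [0.5152 0.2293]
p [0.4641 0.2296]
pen [0.613  0.0515]
pen [0.6201 0.121 ]
```

Emit:
jog_arm(
  moves=[
    {"xyz": [-0.18, 0.02, 3.1], "twist": [0, 0, -0.03], "grip": 1},
    {"xyz": [-0.18, 0.02, 3.1], "twist": [0, 0, -0.03], "grip": 1},
    {"xyz": [-0.18, 0.02, 3.1], "twist": [0, 0, -0.03], "grip": 1},
    {"xyz": [-0.18, 0.02, 3.1], "twist": [0, 0, -0.03], "grip": 1},
    {"xyz": [-0.18, 0.02, 3.1], "twist": [0, 0, -0.03], "grip": 1},
  ],
)

```text
clock: 2.95
position: [0.4929, 0.1135, 0.0656]
ee_rot: [2.219, 2.223, 0.003]
force: [0.9, 0.7, 0.3]
width: 0.137
```

Run:
```python
from h import *
st();plan((.492,.111,.036),90)
```

```text
t 2.95 p [0.4929 0.1135 0.0656] yaw 90.1 tilt [0.0006 0.0019] F [0.9 0.7 0.3] w 0.137 q [ 0.04  0.52 -0.5   2.01  0.38  0.7  -0.7 ]
xyz [-0.041, -0.016, 0.494] twist [0.011, -0.003, 0.01] rows>= 0.5
```

Emit:
jog_arm(
  moves=[
    {"xyz": [-0.03, -0.01, 0.45], "twist": [0, 0, 0], "grip": 1},
    {"xyz": [-0.03, -0.01, 0.5], "twist": [0, 0, 0], "grip": 1},
    {"xyz": [-0.03, -0.01, 0.55], "twist": [0, 0, 0], "grip": 1},
    {"xyz": [-0.03, -0.01, 0.59], "twist": [0, 0, 0], "grip": 1},
    {"xyz": [-0.03, -0.01, 0.59], "twist": [0, 0, 0], "grip": 1},
  ],
)

```text
clock: 3.58
position: [0.4923, 0.1117, 0.0292]
ee_rot: [2.218, 2.223, 0.003]
force: [2.5, 0.3, 3.2]
width: 0.003
```

Run:
```python
from h import *
st();plan((.492,.112,.0275),90)
```

```text
t 3.58 p [0.4923 0.1117 0.0292] yaw 90.11 tilt [0.0007 0.0023] F [2.5 0.3 3.2] w 0.003 q [ 0.01  0.57 -0.46  2.04  0.43  0.62 -0.74]
xyz [0.005, -0.005, 0.028] twist [0.013, -0.004, 0.011] rows>= 0.0
```

Emit:
jog_arm(
  moves=[
    {"xyz": [0, 0, 0.015], "twist": [0, 0, 0], "grip": 1},
    {"xyz": [0, 0, 0.03], "twist": [0, 0, 0], "grip": 1},
    {"xyz": [0, 0, 0.03], "twist": [0, 0, 0], "grip": 1},
    {"xyz": [0, 0, 0.03], "twist": [0, 0, 0], "grip": 1},
  ],
)

```text
clock: 4.08
position: [0.4921, 0.1116, 0.0274]
ee_rot: [2.218, 2.223, 0.002]
force: [0.4, -0.4, 12.4]
width: 0.006
```

Run:
```python
from h import *
st();b=arm.get_image("top");a=cv2.imread("pics/top0.png");cv2.imwrite("pics/top1.png",b)
d=cv2.absdiff(a,b).max(2)[195:255,235:300]; print(d.max()); 
s=arm.get_image("scene");cv2.imwrite("pics/scene1.png",s)
s0=cv2.imread("pics/scene0.png")
f=lambda i:cv2.resize(i[200:300,220:340],(400,333),interpolation=cv2.INTER_CUBIC)
cv2.imwrite("pics/cmp1.png",np.hstack([f(s0),f(s)]))
```

```text
t 4.08 p [0.4921 0.1116 0.0274] yaw 90.12 tilt [0.0003 0.0019] F [ 0.4 -0.4 12.4] w 0.006 q [ 0.01  0.58 -0.46  2.04  0.43  0.61 -0.74]
188
```

View pics/cmp1.png

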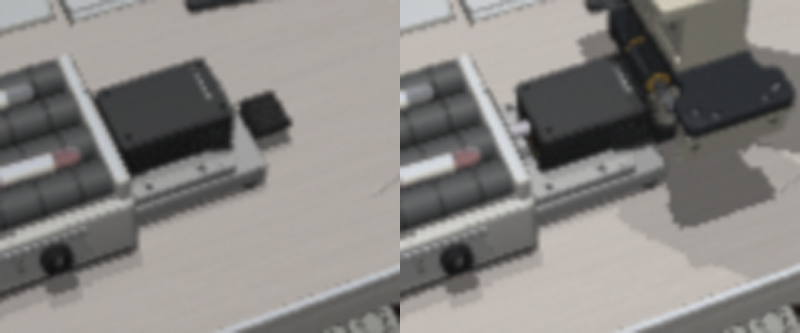

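The pack has sprung out: the plunger is visible in the right half, and the gap at the mixer wall is open. Next I'm lifting, opening the gripper and hovering over the pack.

Emit:
jog_arm(
  moves=[
    {"xyz": [0, 0, -1.0], "twist": [0, 0, 0], "grip": 1},
    {"xyz": [0, 0, -1.9], "twist": [0, 0, 0], "grip": -1},
    {"xyz": [0, 0, -1.9], "twist": [0, 0, 0], "grip": -1},
    {"xyz": [0.5, 0, -1.9], "twist": [0, 0, 0], "grip": -1},
    {"xyz": [0.5, 0, -1.9], "twist": [0, 0, 0], "grip": -1},
  ],
)

```text
clock: 4.8
position: [0.4899, 0.1431, 0.1397]
ee_rot: [-2.215, -2.226, 0.001]
force: [0.0, -0.4, -0.1]
width: 0.392
```

Run:
```python
from h import *
b=arm.get_image("top");b=arm.get_image("top");cv2.imwrite("pics/top2.png",b);a=cv2.imread("pics/top0.png")
for i in(a,b): print(cv2.cvtColor(i,cv2.COLOR_BGR2GRAY)[219:228,262:292].mean(0).astype(int).tolist())
im,T=snap("w3");st()
g=cv2.cvtColor(im,cv2.COLOR_BGR2GRAY)
for y in(.19,.18,.17,.15,.14,.13): print(y,proj("wrist",(.491,y,.07),T).round(1))
c=int(proj("wrist",(.505,.17,.07),T)[0]);print(c,g[100:300,c-3:c+4].mean(1).astype(int).tolist())
r=int(proj("wrist",(.49,.175,.07),T)[1]);print(r,g[r-3:r+4,180:380].mean(0).astype(int).tolist())
```

```text
[88, 88, 88, 88, 102, 113, 94, 88, 68, 68, 170, 185, 186, 186, 178, 94, 54, 56, 63, 54, 54, 57, 63, 55, 53, 51, 95, 167, 178, 178]
[75, 59, 52, 58, 67, 73, 84, 93, 100, 100, 98, 89, 66, 57, 57, 58, 59, 60, 60, 61, 61, 61, 62, 63, 63, 63, 64, 64, 65, 65]
t 4.95 p [0.4903 0.1404 0.1395] yaw 90.12 tilt [-0.0012 -0.0021] F [ 0.1  0.3 -0.6] w 0.519 q [ 0.05  0.43 -0.57  1.93  0.3   0.87 -0.67]
0.19 [280.6 150.9]
0.18 [280.5 166.8]
0.17 [280.4 182.4]
0.15 [280.2 212.5]
0.14 [280.2 227.1]
0.13 [280.1 241.3]
302 [228, 228, 228, 228, 228, 222, 127, 83, 88, 98, 107, 116, 119, 119, 119, 119, 118, 118, 118, 117, 117, 117, 117, 117, 116, 116, 115, 115, 115, 115, 115, 114, 114, 114, 113, 113, 113, 112, 112, 112, 112, 112, 111, 111, 111, 110, 110, 109, 109, 109, 108, 108, 108, 108, 108, 107, 107, 106, 106, 106, 106, 106, 105, 105, 105, 105, 104, 104, 103, 103, 103, 102, 101, 89, 86, 85, 85, 85, 84, 84, 84, 84, 84, 83, 83, 83, 82, 82, 82, 80, 59, 52, 52, 52, 51, 51, 51, 50, 50, 50, 50, 50, 50, 50, 50, 48, 49, 49, 49, 52, 55, 57, 57, 58, 58, 57, 55, 52, 48, 47, 47, 47, 47, 47, 46, 46, 44, 42, 48, 83,
[... 561 characters left out ...]
 201, 201, 201, 201, 201, 201, 201, 201, 192, 106, 68, 73, 82, 87, 90, 90, 90, 90, 90, 90, 90, 92, 92, 92, 98, 99, 99, 99, 99, 99, 102, 102, 103, 102, 102, 102, 102, 102, 102, 102, 102, 102, 102, 102, 102, 102, 102, 102, 102, 102, 102, 101, 93, 92, 92, 92, 91, 92, 91, 91, 91, 91, 91, 91, 91, 91, 91, 91, 91, 90, 90, 91, 91, 90, 91, 90, 90, 90, 90, 90, 90, 90, 90, 91, 91, 90, 90, 89, 86, 80, 69, 83, 177, 204, 205, 200, 145, 134, 133, 122, 119, 119, 119, 123, 146, 126, 104, 113, 115, 115, 115, 115, 116, 117, 117, 117, 117, 119, 119, 122, 136, 141, 141, 140, 140, 140, 140, 140, 139, 139, 139, 140, 143, 147, 161, 169, 207, 212, 212, 213, 214, 214, 212, 212, 212, 212, 212, 211, 209, 208, 210, 212]
```

Run:
```python
from h import *
T=np.load("pics/w3.npy")
for uv in [(302,228),(302,106),(237,174),(319,174)]: print(uv,ray("wrist",uv,.07,T)[:2].round(4))
plan((.4905,.178,.09),90);plan((.4905,.178,.052),90)
```

```text
(302, 228) [0.5055 0.1394]
(302, 106) [0.5039 0.217 ]
(237, 174) [0.4633 0.1753]
(319, 174) [0.5156 0.1755]
xyz [0.627, 0.006, 0.825] twist [-0.012, 0.007, 0.012] rows>= 1.0
xyz [0.628, 0.007, 1.458] twist [-0.012, 0.007, 0.012] rows>= 1.5
```

Emit:
jog_arm(
  moves=[
    {"xyz": [0.63, 0, 0.5], "twist": [0, 0, 0], "grip": -1},
    {"xyz": [0.63, 0, 0.6], "twist": [0, 0, 0], "grip": -1},
    {"xyz": [0.63, 0, 0.6], "twist": [0, 0, 0], "grip": -1},
    {"xyz": [0.63, 0, 0.6], "twist": [0, 0, 0], "grip": -1},
    {"xyz": [0.63, 0, 0.6], "twist": [0, 0, 0], "grip": -1},
  ],
)

```text
clock: 5.58
position: [0.4915, 0.1783, 0.105]
ee_rot: [2.22, 2.222, 0.001]
force: [-0.3, 0.7, 0.9]
width: 0.994
```

Run:
```python
from h import *
st();plan((.4900,.178,.052),90)
```

```text
t 5.58 p [0.4915 0.1783 0.105 ] yaw 90.04 tilt [-0.0002  0.0008] F [-0.3  0.7  0.9] w 0.994 q [-0.04  0.49 -0.55  1.94  0.35  0.81 -0.78]
xyz [-0.005, -0.025, 0.884] twist [0.005, 0.001, 0.004] rows>= 0.8
```

Emit:
jog_arm(
  moves=[
    {"xyz": [0, -0.02, 0.5], "twist": [0, 0, 0], "grip": -1},
    {"xyz": [0, -0.02, 0.88], "twist": [0, 0, 0], "grip": -1},
    {"xyz": [0, -0.02, 0.88], "twist": [0, 0, 0], "grip": 0.1},
    {"xyz": [0, -0.02, 0.88], "twist": [0, 0, 0], "grip": 0.1},
    {"xyz": [0, -0.02, 0.88], "twist": [0, 0, 0], "grip": 0.1},
  ],
  force=20,
)

```text
clock: 6.2
position: [0.4905, 0.1794, 0.0528]
ee_rot: [2.219, 2.223, 0.003]
force: [-0.1, -0.2, 0.1]
width: 0.722
```

Emit:
jog_arm(
  moves=[
    {"xyz": [0, 0, 0], "twist": [0, 0, 0], "grip": 1},
    {"xyz": [0, 0, 0], "twist": [0, 0, 0], "grip": 1},
  ],
  force=30,
)

```text
clock: 6.45
position: [0.4903, 0.1792, 0.0523]
ee_rot: [2.219, 2.223, 0.001]
force: [-0.4, -1.0, 5.7]
width: 0.587
```

Run:
```python
from h import *
st();plan((.4905,.108,.0525),90)
```

```text
t 6.45 p [0.4903 0.1792 0.0523] yaw 90.11 tilt [0.0002 0.0011] F [-0.4 -1.   5.7] w 0.587 q [-0.08  0.56 -0.5   1.98  0.41  0.7  -0.84]
xyz [-1.187, 0.002, -0.003] twist [0.006, -0.001, 0.011] rows>= 1.1
```

Emit:
jog_arm(
  moves=[
    {"xyz": [0, 0, 0], "twist": [0, 0, 0], "grip": 1},
    {"xyz": [0, 0, 0], "twist": [0, 0, 0], "grip": 1},
    {"xyz": [-0.1, 0, -0.01], "twist": [0, 0, 0], "grip": 1},
    {"xyz": [-0.25, 0, -0.01], "twist": [0, 0, 0], "grip": 1},
    {"xyz": [-0.4, 0, -0.01], "twist": [0, 0, 0], "grip": 1},
  ],
)

```text
clock: 7.08
position: [0.4902, 0.1544, 0.0524]
ee_rot: [2.219, 2.223, 0.001]
force: [1.6, 1.9, 0.5]
width: 0.586
```

Run:
```python
from h import *
st();plan((.4905,.105,.0525),90)
```

```text
t 7.08 p [0.4902 0.1544 0.0524] yaw 90.1 tilt [0.0002 0.0005] F [1.6 1.9 0.5] w 0.586 q [-0.04  0.55 -0.51  2.    0.41  0.69 -0.8 ]
xyz [-0.824, 0.004, -0.002] twist [0.003, -0.001, 0.01] rows>= 0.8
```

Emit:
jog_arm(
  moves=[
    {"xyz": [-0.25, 0, 0], "twist": [0, 0, 0], "grip": 1},
    {"xyz": [-0.5, 0, 0], "twist": [0, 0, 0], "grip": 1},
    {"xyz": [-0.75, 0, 0], "twist": [0, 0, 0], "grip": 1},
    {"xyz": [-0.85, 0, 0], "twist": [0, 0, 0], "grip": 1},
    {"xyz": [-0.85, 0, 0], "twist": [0, 0, 0], "grip": 1},
  ],
)

```text
clock: 7.7
position: [0.4898, 0.1032, 0.0523]
ee_rot: [2.22, 2.222, -0.001]
force: [-0.1, 0.2, 1.3]
width: 0.587
```

Emit:
jog_arm(
  moves=[
    {"xyz": [0, 0, -0.4], "twist": [0, 0, 0], "grip": 1},
    {"xyz": [0, 0, -0.8], "twist": [0, 0, 0], "grip": 1},
    {"xyz": [0, 0, -1.2], "twist": [0, 0, 0], "grip": 1},
    {"xyz": [0, 0, -1.2], "twist": [0, 0, 0], "grip": 1},
  ],
)

```text
clock: 8.2
position: [0.4905, 0.1048, 0.1252]
ee_rot: [2.218, 2.224, 0.003]
force: [0.6, 0.2, -3.8]
width: 0.585
```

Run:
```python
from h import *
st();plan((.4342,-.2085,.13),94.9)
```

```text
t 8.2 p [0.4905 0.1048 0.1252] yaw 90.16 tilt [0.0005 0.0021] F [ 0.6  0.2 -3.8] w 0.585 q [ 0.12  0.43 -0.58  1.97  0.32  0.83 -0.63]
xyz [-5.219, -0.952, -0.085] twist [0.012, -0.002, -0.474] rows>= 5.1
```

Emit:
jog_arm(
  moves=[
    {"xyz": [-5.21, -0.96, -0.08], "twist": [0, 0, -0.47], "grip": 1},
    {"xyz": [-5.21, -0.96, -0.08], "twist": [0, 0, -0.47], "grip": 1},
    {"xyz": [-5.21, -0.96, -0.08], "twist": [0, 0, -0.47], "grip": 1},
    {"xyz": [-5.21, -0.96, -0.08], "twist": [0, 0, -0.47], "grip": 1},
    {"xyz": [-5.21, -0.96, -0.08], "twist": [0, 0, -0.47], "grip": 1},
  ],
)

```text
clock: 8.82
position: [0.4327, -0.2047, 0.1278]
ee_rot: [-2.124, -2.312, 0.001]
force: [1.0, 1.1, -2.9]
width: 0.587
```

Emit:
jog_arm(
  moves=[
    {"xyz": [0, 0, 0], "twist": [0, 0, 0], "grip": 1},
    {"xyz": [0, 0, 0], "twist": [0, 0, 0], "grip": 1},
    {"xyz": [0, 0, 0], "twist": [0, 0, 0], "grip": 1},
    {"xyz": [0, 0, 0], "twist": [0, 0, 0], "grip": 1},
  ],
)

```text
clock: 9.32
position: [0.4343, -0.2019, 0.1289]
ee_rot: [-2.123, -2.315, -0.0]
force: [1.0, -0.3, -3.2]
width: 0.587
```

Run:
```python
from h import *
st();plan((.4337,-.209,.06),94.9)
im,T=snap("w4")
cv2.imwrite("pics/w4L.png",cv2.resize(im,(800,600),interpolation=cv2.INTER_CUBIC))
```

```text
t 9.32 p [ 0.4343 -0.2019  0.1289] yaw 94.97 tilt [ 0.0003 -0.0001] F [ 1.  -0.3 -3.2] w 0.587 q [ 0.76  0.39 -0.56  2.02  0.28  0.81  0.13]
xyz [-0.118, -0.021, 1.148] twist [-0.001, -0.002, 0.007] rows>= 1.1
```

View pics/w4L.png

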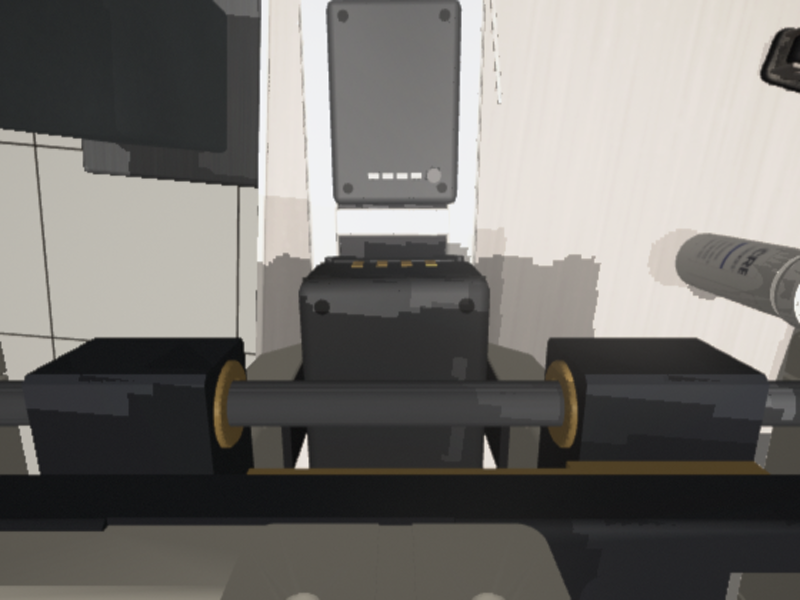

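The wrist view shows the carried pack's leading top edge at about row 279 (x 301..488), the empty bay's near edge at row 235 (x 338..447), and the charged pack's top at (334..457, row 203).

Run:
```python
from h import *
T=np.load("pics/w4.npy");s=arm.observe()
for n,uv,z in [("bayL",(338,235),.024),("bayR",(447,235),.024),("chL",(310,225),.024),("chR",(477,225),.024),("frL",(334,203),.064),("frR",(457,203),.064),("frTL",(328,5),.064),("frTR",(460,3),.064),("pkL",(301,290),.1466),("pkR",(488,290),.1466),("pkEnd",(395,279),.1466)]:
    P=ray("wrist",(uv[0]*.7,uv[1]*.7),z,T); 
    Q=R.from_rotvec(s["ee_rot"]).as_matrix(); print(n,P[:2].round(4),"tool",(Q.T@(P-s["position"]))[:2].round(4))
st()
```

```text
bayL [ 0.4004 -0.1679] tool [ 0.037  -0.0308]
bayR [ 0.4566 -0.1631] tool [0.037  0.0255]
chL [ 0.3858 -0.1641] tool [ 0.0421 -0.0451]
chR [ 0.4714 -0.1567] tool [0.0421 0.0408]
frL [ 0.4022 -0.1494] tool [ 0.0553 -0.0274]
frR [ 0.4546 -0.1449] tool [0.0553 0.0252]
frTL [ 0.3957 -0.074 ] tool [ 0.131  -0.0274]
frTR [ 0.4468 -0.0689] tool [0.1317 0.0239]
pkL [ 0.4043 -0.1684] tool [ 0.0363 -0.027 ]
pkR [ 0.455 -0.164] tool [0.0363 0.0239]
pkEnd [ 0.4295 -0.1631] tool [ 0.0393 -0.0014]
t 9.38 p [ 0.4343 -0.2022  0.129 ] yaw 94.95 tilt [ 0.0001 -0.    ] F [ 0.4 -0.2 -2.9] w 0.586 q [ 0.76  0.39 -0.56  2.02  0.28  0.81  0.13]
```

Emit:
jog_arm(
  moves=[
    {"xyz": [-0.1, -0.017, 0.5], "twist": [0, 0, 0], "grip": 1},
    {"xyz": [-0.1, -0.017, 1.0], "twist": [0, 0, 0], "grip": 1},
    {"xyz": [-0.1, -0.017, 1.2], "twist": [0, 0, 0], "grip": 1},
    {"xyz": [-0.1, -0.017, 1.2], "twist": [0, 0, 0], "grip": 1},
    {"xyz": [-0.1, -0.017, 1.2], "twist": [0, 0, 0], "grip": 1},
  ],
)

```text
clock: 10.0
position: [0.4343, -0.2093, 0.058]
ee_rot: [2.125, 2.312, 0.001]
force: [-0.3, -0.0, -2.5]
width: 0.586
```

Run:
```python
from h import *
st();plan((.4337,-.2081,.047),94.9)
```

```text
t 10.0 p [ 0.4343 -0.2093  0.058 ] yaw 94.84 tilt [-0.0007  0.0013] F [-0.3 -0.  -2.5] w 0.586 q [ 0.71  0.5  -0.49  2.08  0.38  0.65  0.05]
xyz [0.022, -0.008, 0.183] twist [0.008, 0.004, -0.006] rows>= 0.2
```

Emit:
jog_arm(
  moves=[
    {"xyz": [0.015, -0.01, 0.05], "twist": [0, 0, 0], "grip": 1},
    {"xyz": [0.015, -0.01, 0.1], "twist": [0, 0, 0], "grip": 1},
    {"xyz": [0.015, -0.01, 0.15], "twist": [0, 0, 0], "grip": 1},
    {"xyz": [0.015, -0.01, 0.18], "twist": [0, 0, 0], "grip": 1},
    {"xyz": [0.015, -0.01, 0.18], "twist": [0, 0, 0], "grip": 1},
  ],
)

```text
clock: 10.62
position: [0.4328, -0.2085, 0.0464]
ee_rot: [2.126, 2.313, -0.0]
force: [-1.6, 0.6, 0.0]
width: 0.586
```

Run:
```python
from h import *
st();plan((.4337,-.2081,.0465),94.9)
```

```text
t 10.62 p [ 0.4328 -0.2085  0.0464] yaw 94.82 tilt [-0.0002 -0.0001] F [-1.6  0.6  0. ] w 0.586 q [ 0.7   0.52 -0.48  2.09  0.4   0.62  0.03]
xyz [0.006, 0.016, -0.002] twist [-0.001, 0.001, -0.008] rows>= 0.0
```

Emit:
jog_arm(
  moves=[
    {"xyz": [0, 0, 0], "twist": [0, 0, 0], "grip": -1},
    {"xyz": [0, 0, 0], "twist": [0, 0, 0], "grip": -1},
    {"xyz": [0, 0, 0], "twist": [0, 0, 0], "grip": -1},
    {"xyz": [0, 0, 0], "twist": [0, 0, 0], "grip": -1},
    {"xyz": [0, 0, -0.5], "twist": [0, 0, 0], "grip": -1},
  ],
)

```text
clock: 11.25
position: [0.4315, -0.208, 0.0752]
ee_rot: [-2.123, -2.311, 0.002]
force: [-0.6, -0.6, 0.6]
width: 0.998
```

Emit:
jog_arm(
  moves=[
    {"xyz": [0, 0, -0.6], "twist": [0, 0, 0], "grip": -1},
    {"xyz": [0.5, 0, -1.2], "twist": [0, 0, 0], "grip": -1},
    {"xyz": [0.9, 0, -1.6], "twist": [0, 0, 0], "grip": -1},
    {"xyz": [0.9, 0, -1.6], "twist": [0, 0, 0], "grip": -1},
    {"xyz": [0.9, 0, -1.6], "twist": [0, 0, 0], "grip": -1},
  ],
)

```text
clock: 11.88
position: [0.4279, -0.1555, 0.1717]
ee_rot: [-2.127, -2.312, 0.001]
force: [-0.2, 0.2, -1.1]
width: 1.001
```

Run:
```python
from h import *
st()
im,T=snap("w5");st();plan((.4250,-.109,.0465),95)
b=arm.get_image("top");cv2.imwrite("pics/top3.png",b)
v=np.hstack([cv2.resize(im,(560,420)),cv2.resize(b[220:270,332:422],(240,420))])
cv2.imwrite("pics/w5L.png",v)
```

```text
t 11.88 p [ 0.4279 -0.1555  0.1717] yaw 94.79 tilt [-0.0004 -0.0006] F [-0.2  0.2 -1.1] w 1.001 q [ 0.73  0.3  -0.61  2.02  0.22  0.89  0.09]
t 11.93 p [ 0.4277 -0.1556  0.1714] yaw 94.76 tilt [ 0.0001 -0.0013] F [ 0.3  0.2 -0.6] w 1.003 q [ 0.73  0.3  -0.61  2.02  0.22  0.89  0.09]
xyz [0.777, 0.022, 2.082] twist [-0.007, -0.001, -0.024] rows>= 2.1
```

View pics/w5L.png

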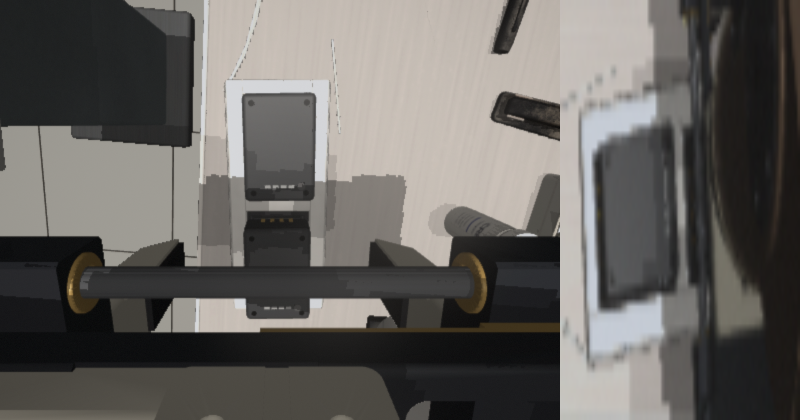

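The wrist view shows the flat pack sitting upright in the right bay (top edge x 245..310, row about 229) and the charged pack's top at (243..315, 94..199).

Run:
```python
from h import *
T=np.load("pics/w5.npy")
q=np.array([ray("wrist",uv,.064,T)[:2] for uv in [(243,94),(315,94),(315,199),(245,199)]]);print(q.round(4),q.mean(0).round(4))
q=np.array([ray("wrist",uv,.064,T)[:2] for uv in [(245,229),(310,229),(309,317),(246,317)]]);print("spent",q.round(4),q.mean(0).round(4))
```

```text
[[ 0.3956 -0.0715]
 [ 0.4466 -0.0673]
 [ 0.4551 -0.1432]
 [ 0.4016 -0.1477]] [ 0.4247 -0.1074]
spent [[ 0.4031 -0.1717]
 [ 0.4538 -0.1675]
 [ 0.4613 -0.2444]
 [ 0.4086 -0.2488]] [ 0.4317 -0.2081]
```

Emit:
jog_arm(
  moves=[
    {"xyz": [0.77, 0.02, 0.8], "twist": [0, 0, 0], "grip": -1},
    {"xyz": [0.77, 0.02, 1.2], "twist": [0, 0, 0], "grip": -1},
    {"xyz": [0.77, 0.02, 1.2], "twist": [0, 0, 0], "grip": -1},
    {"xyz": [0.77, 0.02, 1.2], "twist": [0, 0, 0], "grip": -1},
    {"xyz": [0.77, 0.02, 1.2], "twist": [0, 0, 0], "grip": -1},
  ],
)

```text
clock: 12.6
position: [0.4263, -0.1094, 0.1011]
ee_rot: [2.127, 2.31, 0.001]
force: [0.1, 0.4, 0.7]
width: 0.998
```

Run:
```python
from h import *
st();plan((.4250,-.109,.0465),95)
```

```text
t 12.6 p [ 0.4263 -0.1094  0.1011] yaw 94.74 tilt [-0.0007  0.0015] F [0.1 0.4 0.7] w 0.998 q [ 0.6   0.39 -0.58  2.13  0.32  0.71 -0.12]
xyz [0.008, -0.023, 0.91] twist [0.009, 0.004, -0.026] rows>= 0.9
```

Emit:
jog_arm(
  moves=[
    {"xyz": [0.02, -0.025, 0.5], "twist": [0, 0, -0.025], "grip": -1},
    {"xyz": [0.02, -0.025, 0.9], "twist": [0, 0, -0.025], "grip": -1},
    {"xyz": [0.02, -0.025, 0.91], "twist": [0, 0, -0.025], "grip": 0.1},
    {"xyz": [0.02, -0.025, 0.91], "twist": [0, 0, -0.025], "grip": 0.1},
    {"xyz": [0.02, -0.025, 0.91], "twist": [0, 0, -0.025], "grip": 1},
  ],
  force=20,
)

```text
clock: 13.22
position: [0.4248, -0.1078, 0.0467]
ee_rot: [2.12, 2.316, 0.001]
force: [1.0, 0.6, -0.5]
width: 0.727
```

Emit:
jog_arm(
  moves=[
    {"xyz": [0, 0, 0], "twist": [0, 0, 0], "grip": 1},
    {"xyz": [0, 0, 0], "twist": [0, 0, 0], "grip": 1},
    {"xyz": [0, 0, 0], "twist": [0, 0, 0], "grip": 1},
    {"xyz": [0, 0, 0], "twist": [0, 0, 0], "grip": 1},
  ],
  force=45,
)

```text
clock: 13.72
position: [0.4246, -0.1077, 0.0463]
ee_rot: [2.12, 2.316, 0.001]
force: [-1.3, -1.1, 7.1]
width: 0.584
```

Run:
```python
from h import *
st()
```

```text
t 13.72 p [ 0.4246 -0.1077  0.0463] yaw 95.06 tilt [-0.0007  0.0012] F [-1.3 -1.1  7.1] w 0.584 q [ 0.53  0.48 -0.51  2.18  0.43  0.58 -0.21]
```

Emit:
jog_arm(
  moves=[
    {"xyz": [0, 0, -0.3], "twist": [0, 0, 0], "grip": 1},
    {"xyz": [0, 0, -0.7], "twist": [0, 0, 0], "grip": 1},
    {"xyz": [0, 0, -1.2], "twist": [0, 0, 0], "grip": 1},
    {"xyz": [0, 0, -1.3], "twist": [0, 0, 0], "grip": 1},
    {"xyz": [0, 0, -1.3], "twist": [0, 0, 0], "grip": 1},
  ],
)

```text
clock: 14.35
position: [0.4237, -0.1078, 0.1233]
ee_rot: [2.121, 2.317, -0.001]
force: [-0.7, 0.1, -4.2]
width: 0.588
```

Run:
```python
from h import *
st();plan((.490,.106,.125),90)
```

```text
t 14.35 p [ 0.4237 -0.1078  0.1233] yaw 95.04 tilt [-0.0004 -0.0001] F [-0.7  0.1 -4.2] w 0.588 q [ 0.62  0.35 -0.61  2.11  0.29  0.76 -0.08]
xyz [3.452, 1.414, -0.03] twist [-0.0, 0.002, 0.504] rows>= 3.6
```

Emit:
jog_arm(
  moves=[
    {"xyz": [3.45, 1.41, -0.03], "twist": [0, 0, 0.5], "grip": 1},
    {"xyz": [3.45, 1.41, -0.03], "twist": [0, 0, 0.5], "grip": 1},
    {"xyz": [3.45, 1.41, -0.03], "twist": [0, 0, 0.5], "grip": 1},
    {"xyz": [3.45, 1.41, -0.03], "twist": [0, 0, 0.5], "grip": 1},
    {"xyz": [3.45, 1.41, -0.03], "twist": [0, 0, 0.5], "grip": 1},
  ],
)

```text
clock: 14.98
position: [0.4897, 0.1099, 0.1241]
ee_rot: [-2.213, -2.227, -0.001]
force: [0.7, -0.9, -3.5]
width: 0.586
```

Emit:
jog_arm(
  moves=[
    {"xyz": [0, 0, 0], "twist": [0, 0, 0], "grip": 1},
    {"xyz": [0, 0, 0], "twist": [0, 0, 0], "grip": 1},
    {"xyz": [0, 0, 0], "twist": [0, 0, 0], "grip": 1},
    {"xyz": [0, 0, 0], "twist": [0, 0, 0], "grip": 1},
  ],
)

```text
clock: 15.48
position: [0.49, 0.1055, 0.1255]
ee_rot: [2.221, 2.221, -0.0]
force: [0.5, -0.4, -3.7]
width: 0.584
```

Run:
```python
from h import *
st();plan((.490,.107,.056),90)
im,T=snap("w6")
cv2.imwrite("pics/w6L.png",cv2.resize(im[:280,130:430],(800,747),interpolation=cv2.INTER_CUBIC)[:600])
```

```text
t 15.47 p [0.49   0.1055 0.1255] yaw 90.01 tilt [-0.0003  0.0001] F [ 0.5 -0.4 -3.7] w 0.584 q [ 0.14  0.44 -0.61  1.97  0.33  0.83 -0.65]
xyz [0.025, 0.001, 1.158] twist [0.001, 0.002, 0.001] rows>= 1.1
```

View pics/w6L.png

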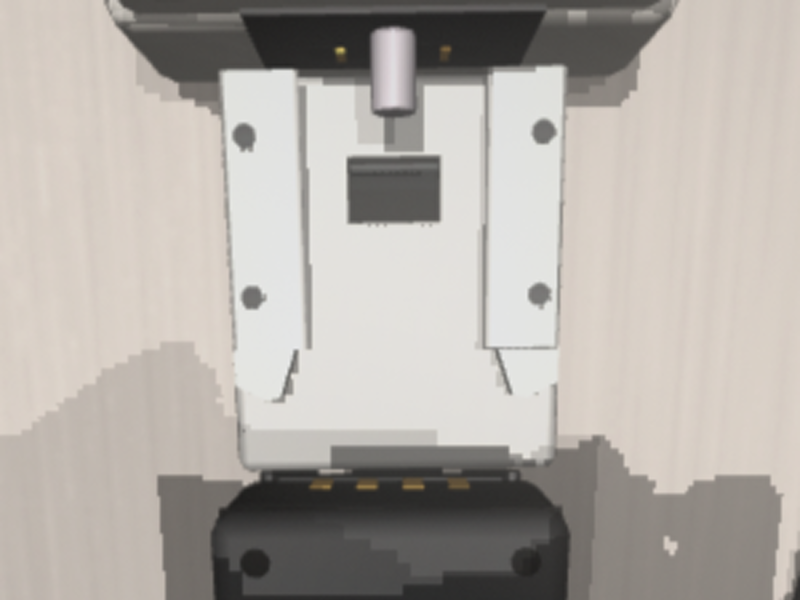

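The close view shows both rails end-on: mouth line at row 347, outer edges x 235..558 at the mouth and 221..565 at the inner end. The plunger, the pawl and the leading end of the held pack (x 212..568) are also visible.

Run:
```python
from h import *
T=np.load("pics/w6.npy");s=8/3
f=lambda u,v,z:ray("wrist",((u+.5)/s-.5+130,(v+.5)/s-.5),z,T)
g=lambda n,a,b,z:print(n,f(*a,z)[:2].round(4),f(*b,z)[:2].round(4),"mid",((f(*a,z)+f(*b,z))/2)[:2].round(4),"w",np.linalg.norm(f(*a,z)-f(*b,z)).round(4))
g("mouth outer",(235,347),(558,347),.033)
g("inner outer",(221,72),(565,67),.033)
g("mouth in",(310,347),(485,347),.033)
g("far in",(298,72),(487,70),.033)
g("screwN",(252,297),(540,294),.033)
g("screwF",(244,135),(543,131),.033)
g("deckend",(245,469),(550,465),.024)
g("packcheek",(212,545),(568,545),.1432-.005)
g("packtopscrews",(255,563),(526,562),.1432)
g("packend",(260,500),(515,500),.1432)
g("pluntip",(372,115),(413,115),.054)
```

```text
mouth outer [0.4484 0.1672] [0.5314 0.1672] mid [0.4899 0.1672] w 0.0829
inner outer [0.4478 0.2313] [0.5301 0.2324] mid [0.489  0.2319] w 0.0823
mouth in [0.4677 0.1672] [0.5126 0.1672] mid [0.4901 0.1672] w 0.0449
far in [0.4662 0.2313] [0.5115 0.2317] mid [0.4888 0.2315] w 0.0452
screwN [0.4532 0.1796] [0.5262 0.1803] mid [0.4897 0.1799] w 0.073
screwF [0.4527 0.2174] [0.5254 0.2183] mid [0.4891 0.2179] w 0.0727
deckend [0.4483 0.1344] [0.5322 0.1355] mid [0.4902 0.1349] w 0.0839
packcheek [0.4613 0.1398] [0.5153 0.1398] mid [0.4883 0.1398] w 0.0539
packtopscrews [0.4685 0.1383] [0.5082 0.1384] mid [0.4884 0.1383] w 0.0397
packend [0.4696 0.1476] [0.5063 0.1476] mid [0.488  0.1476] w 0.0367
pluntip [0.4843 0.2174] [0.4933 0.2174] mid [0.4888 0.2174] w 0.009
```

Emit:
jog_arm(
  moves=[
    {"xyz": [0.02, 0.012, 0.5], "twist": [0, 0, 0], "grip": 1},
    {"xyz": [0.02, 0.012, 1.0], "twist": [0, 0, 0], "grip": 1},
    {"xyz": [0.02, 0.012, 1.15], "twist": [0, 0, 0], "grip": 1},
    {"xyz": [0.02, 0.012, 1.18], "twist": [0, 0, 0], "grip": 1},
    {"xyz": [0.02, 0.012, 1.2], "twist": [0, 0, 0], "grip": 1},
  ],
)

```text
clock: 16.15
position: [0.4914, 0.1076, 0.0543]
ee_rot: [2.22, 2.222, 0.002]
force: [0.7, 0.4, -2.5]
width: 0.584
```

Run:
```python
from h import *
st();plan((.4908,.107,.0526),90.1)
```

```text
t 16.15 p [0.4914 0.1076 0.0543] yaw 90.07 tilt [0.0004 0.0015] F [ 0.7  0.4 -2.5] w 0.584 q [ 0.08  0.54 -0.54  2.03  0.43  0.68 -0.74]
xyz [-0.01, -0.01, 0.028] twist [0.008, -0.002, -0.003] rows>= 0.0
```

Emit:
jog_arm(
  moves=[
    {"xyz": [0, -0.01, 0.025], "twist": [0, 0, 0], "grip": 1},
    {"xyz": [0.1, -0.01, 0.025], "twist": [0, 0, 0], "grip": 1},
    {"xyz": [0.2, -0.01, 0.025], "twist": [0, 0, 0], "grip": 1},
    {"xyz": [0.3, -0.01, 0.025], "twist": [0, 0, 0], "grip": 1},
    {"xyz": [0.4, -0.01, 0.025], "twist": [0, 0, 0], "grip": 1},
  ],
)

```text
clock: 16.77
position: [0.4905, 0.132, 0.0523]
ee_rot: [2.22, 2.223, 0.001]
force: [0.1, -1.7, 2.9]
width: 0.584
```

Run:
```python
from h import *
st();print(arm.observe()["ft_torque"].round(2))
```

```text
t 16.77 p [0.4905 0.132  0.0523] yaw 90.08 tilt [0.0001 0.0009] F [ 0.1 -1.7  2.9] w 0.584 q [ 0.03  0.55 -0.54  2.02  0.44  0.69 -0.78]
[-0.31 -0.15 -0.02]
```

Emit:
jog_arm(
  moves=[
    {"xyz": [0.1, 0, -0.005], "twist": [0, 0, 0], "grip": 1},
    {"xyz": [0.2, 0, -0.005], "twist": [0, 0, 0], "grip": 1},
    {"xyz": [0.3, 0, -0.005], "twist": [0, 0, 0], "grip": 1},
    {"xyz": [0.4, 0, -0.005], "twist": [0, 0, 0], "grip": 1},
    {"xyz": [0.5, 0, -0.005], "twist": [0, 0, 0], "grip": 1},
  ],
)

```text
clock: 17.4
position: [0.4901, 0.1617, 0.0524]
ee_rot: [2.22, 2.222, 0.0]
force: [-0.6, -2.7, 4.7]
width: 0.586
```

Run:
```python
from h import *
st();print(arm.observe()["ft_torque"].round(2))
```

```text
t 17.4 p [0.4901 0.1617 0.0524] yaw 90.06 tilt [-0.0001  0.0003] F [-0.6 -2.7  4.7] w 0.586 q [-0.03  0.56 -0.53  2.    0.44  0.7  -0.83]
[-0.42 -0.27 -0.05]
```

Emit:
jog_arm(
  moves=[
    {"xyz": [0.08, 0, -0.004], "twist": [0, 0, 0], "grip": 1},
    {"xyz": [0.16, 0, -0.004], "twist": [0, 0, 0], "grip": 1},
    {"xyz": [0.22, 0, -0.004], "twist": [0, 0, 0], "grip": 1},
    {"xyz": [0.26, 0, -0.004], "twist": [0, 0, 0], "grip": 1},
    {"xyz": [0.28, 0, -0.004], "twist": [0, 0, 0], "grip": 1},
  ],
  force=55,
)

```text
clock: 18.02
position: [0.49, 0.1782, 0.0524]
ee_rot: [2.22, 2.223, -0.0]
force: [1.8, -1.0, 0.1]
width: 0.589
```

Emit:
jog_arm(
  moves=[
    {"xyz": [0.02, 0, 0], "twist": [0, 0, 0], "grip": 1},
    {"xyz": [0.04, 0, 0], "twist": [0, 0, 0], "grip": 1},
    {"xyz": [0.04, 0, 0], "twist": [0, 0, 0], "grip": 1},
  ],
)

```text
clock: 18.4
position: [0.49, 0.1784, 0.0524]
ee_rot: [2.221, 2.22, -0.004]
force: [1.4, -7.7, 3.6]
width: 0.586
```

Run:
```python
from h import *
st();print(arm.observe()["ft_torque"].round(2))
```

```text
t 18.4 p [0.49   0.1784 0.0524] yaw 89.98 tilt [-0.0029 -0.0006] F [ 1.4 -7.7  3.6] w 0.586 q [-0.06  0.57 -0.53  1.98  0.44  0.71 -0.86]
[-1.47 -0.45  0.09]
```

Emit:
jog_arm(
  moves=[
    {"xyz": [0.02, 0, 0], "twist": [0, 0, 0], "grip": 1},
    {"xyz": [0.04, 0, 0], "twist": [0, 0, 0], "grip": 1},
    {"xyz": [0.06, 0, 0], "twist": [0, 0, 0], "grip": 1},
    {"xyz": [0.06, 0, 0], "twist": [0, 0, 0], "grip": 1},
  ],
)

```text
clock: 18.9
position: [0.4899, 0.1809, 0.0524]
ee_rot: [2.221, 2.219, -0.006]
force: [0.6, -10.1, 6.3]
width: 0.585
```

Run:
```python
from h import *
st();print(arm.observe()["ft_torque"].round(2))
```

```text
t 18.9 p [0.4899 0.1809 0.0524] yaw 89.95 tilt [-0.0046 -0.0009] F [  0.6 -10.1   6.3] w 0.585 q [-0.07  0.57 -0.53  1.98  0.44  0.71 -0.87]
[-2.18 -0.38  0.13]
```

Emit:
jog_arm(
  moves=[
    {"xyz": [0.02, 0, -0.004], "twist": [0, 0, 0], "grip": 1},
    {"xyz": [0.04, 0, -0.004], "twist": [0, 0, 0], "grip": 1},
    {"xyz": [0.06, 0, -0.004], "twist": [0, 0, 0], "grip": 1},
    {"xyz": [0.06, 0, -0.004], "twist": [0, 0, 0], "grip": 1},
  ],
)

```text
clock: 19.4
position: [0.4899, 0.1839, 0.0524]
ee_rot: [2.221, 2.218, -0.007]
force: [-0.1, -12.1, 5.5]
width: 0.582
```

Run:
```python
from h import *
st();print(arm.observe()["ft_torque"].round(2))
```

```text
t 19.4 p [0.4899 0.1839 0.0524] yaw 89.93 tilt [-0.0053 -0.0012] F [ -0.1 -12.1   5.5] w 0.582 q [-0.08  0.57 -0.53  1.98  0.44  0.71 -0.88]
[-2.44 -0.45  0.17]
```

Emit:
jog_arm(
  moves=[
    {"xyz": [0.02, 0, -0.003], "twist": [0, 0, 0], "grip": 1},
    {"xyz": [0.04, 0, -0.003], "twist": [0, 0, 0], "grip": 1},
    {"xyz": [0.06, 0, -0.003], "twist": [0, 0, 0], "grip": 1},
    {"xyz": [0.06, 0, -0.003], "twist": [0, 0, 0], "grip": 1},
  ],
)

```text
clock: 19.9
position: [0.4899, 0.1866, 0.0525]
ee_rot: [2.221, 2.217, -0.009]
force: [1.6, -15.2, 6.8]
width: 0.585
```

Run:
```python
from h import *
st();print(arm.observe()["ft_torque"].round(2))
```

```text
t 19.9 p [0.4899 0.1866 0.0525] yaw 89.9 tilt [-0.0066 -0.0014] F [  1.6 -15.2   6.8] w 0.585 q [-0.08  0.57 -0.53  1.97  0.44  0.72 -0.88]
[-3.   -0.52  0.21]
```

Emit:
jog_arm(
  moves=[
    {"xyz": [0.015, 0, -0.002], "twist": [0, 0, 0], "grip": 1},
    {"xyz": [0.03, 0, -0.002], "twist": [0, 0, 0], "grip": 1},
    {"xyz": [0.04, 0, -0.002], "twist": [0, 0, 0], "grip": 1},
    {"xyz": [0.04, 0, -0.002], "twist": [0, 0, 0], "grip": 1},
  ],
)

```text
clock: 20.4
position: [0.4899, 0.1883, 0.0525]
ee_rot: [2.221, 2.216, -0.01]
force: [0.7, -15.8, 6.4]
width: 0.582
```

Run:
```python
from h import *
st();print(arm.observe()["ft_torque"].round(2))
```

```text
t 20.4 p [0.4899 0.1883 0.0525] yaw 89.88 tilt [-0.0076 -0.0017] F [  0.7 -15.8   6.4] w 0.582 q [-0.09  0.57 -0.53  1.97  0.44  0.72 -0.88]
[-3.4  -0.67  0.21]
```

Emit:
jog_arm(
  moves=[
    {"xyz": [0.015, 0, -0.002], "twist": [0, 0, 0], "grip": 1},
    {"xyz": [0.03, 0, -0.002], "twist": [0, 0, 0], "grip": 1},
    {"xyz": [0.03, 0, -0.002], "twist": [0, 0, 0], "grip": 1},
  ],
)

```text
clock: 20.78
position: [0.4899, 0.1911, 0.0525]
ee_rot: [2.221, 2.217, -0.008]
force: [2.3, -12.8, 1.8]
width: 0.588
```

Run:
```python
from h import *
st();print(arm.observe()["ft_torque"].round(2))
```

```text
t 20.77 p [0.4899 0.1911 0.0525] yaw 89.91 tilt [-0.0061 -0.0015] F [  2.3 -12.8   1.8] w 0.588 q [-0.09  0.57 -0.53  1.97  0.44  0.72 -0.89]
[-2.7  -0.8   0.19]
```

Emit:
jog_arm(
  moves=[
    {"xyz": [0.008, 0, 0], "twist": [0, 0, 0], "grip": 1},
    {"xyz": [0.015, 0, 0], "twist": [0, 0, 0], "grip": 1},
    {"xyz": [0.015, 0, 0], "twist": [0, 0, 0], "grip": 1},
  ],
)

```text
clock: 21.15
position: [0.4899, 0.192, 0.0525]
ee_rot: [2.221, 2.218, -0.009]
force: [1.3, -13.5, 1.7]
width: 0.585
```

Run:
```python
from h import *
st();print(arm.observe()["ft_torque"].round(2))
```

```text
t 21.15 p [0.4899 0.192  0.0525] yaw 89.92 tilt [-0.0061 -0.0015] F [  1.3 -13.5   1.7] w 0.585 q [-0.09  0.57 -0.53  1.97  0.44  0.72 -0.89]
[-2.7  -0.8   0.22]
```

Emit:
jog_arm(
  moves=[
    {"xyz": [-0.015, 0, 0], "twist": [0, 0, 0], "grip": 1},
    {"xyz": [-0.03, 0, 0], "twist": [0, 0, 0], "grip": 1},
    {"xyz": [-0.03, 0, 0], "twist": [0, 0, 0], "grip": 1},
  ],
)

```text
clock: 21.52
position: [0.4899, 0.1916, 0.0525]
ee_rot: [2.221, 2.219, -0.006]
force: [3.3, -7.8, -2.0]
width: 0.585
```

Run:
```python
from h import *
st();print(arm.observe()["ft_torque"].round(2))
```

```text
t 21.52 p [0.4899 0.1916 0.0525] yaw 89.95 tilt [-0.0039 -0.0012] F [ 3.3 -7.8 -2. ] w 0.585 q [-0.09  0.57 -0.53  1.97  0.44  0.72 -0.89]
[-1.75 -0.82  0.11]
```

Emit:
jog_arm(
  moves=[
    {"xyz": [-0.015, 0, 0], "twist": [0, 0, 0], "grip": 1},
    {"xyz": [-0.03, 0, 0], "twist": [0, 0, 0], "grip": 1},
    {"xyz": [-0.03, 0, 0], "twist": [0, 0, 0], "grip": 1},
  ],
)

```text
clock: 21.9
position: [0.4899, 0.1901, 0.0525]
ee_rot: [2.221, 2.22, -0.005]
force: [1.9, -7.3, -2.5]
width: 0.583
```

Run:
```python
from h import *
st();print(arm.observe()["ft_torque"].round(2))
```

```text
t 21.9 p [0.4899 0.1901 0.0525] yaw 89.97 tilt [-0.0036 -0.0012] F [ 1.9 -7.3 -2.5] w 0.583 q [-0.09  0.57 -0.53  1.97  0.44  0.71 -0.88]
[-1.66 -0.8   0.14]
```

Emit:
jog_arm(
  moves=[
    {"xyz": [0.03, 0, 0], "twist": [0, 0, 0], "grip": 1},
    {"xyz": [0.06, 0, 0], "twist": [0, 0, 0], "grip": 1},
    {"xyz": [0.07, 0, 0], "twist": [0, 0, 0], "grip": 1},
    {"xyz": [0.075, 0, 0], "twist": [0, 0, 0], "grip": 1},
    {"xyz": [0.075, 0, 0], "twist": [0, 0, 0], "grip": 1},
  ],
)

```text
clock: 22.52
position: [0.4899, 0.1929, 0.0525]
ee_rot: [2.221, 2.218, -0.008]
force: [2.0, -13.1, 1.7]
width: 0.585
```

Run:
```python
from h import *
st();print(arm.observe()["ft_torque"].round(2))
```

```text
t 22.52 p [0.4899 0.1929 0.0525] yaw 89.92 tilt [-0.0061 -0.0015] F [  2.  -13.1   1.7] w 0.585 q [-0.09  0.57 -0.53  1.97  0.44  0.72 -0.89]
[-2.72 -0.79  0.22]
```

Emit:
jog_arm(
  moves=[
    {"xyz": [0.005, 0, 0], "twist": [0, 0, 0], "grip": 1},
    {"xyz": [0.01, 0, 0], "twist": [0, 0, 0], "grip": 1},
    {"xyz": [0.01, 0, 0], "twist": [0, 0, 0], "grip": 1},
  ],
)

```text
clock: 22.9
position: [0.4899, 0.1934, 0.0525]
ee_rot: [2.221, 2.217, -0.009]
force: [1.8, -12.8, 2.1]
width: 0.584
```

Run:
```python
from h import *
st();print(arm.observe()["ft_torque"].round(2))
```

```text
t 22.9 p [0.4899 0.1934 0.0525] yaw 89.91 tilt [-0.0062 -0.0016] F [  1.8 -12.8   2.1] w 0.584 q [-0.1   0.57 -0.53  1.97  0.44  0.72 -0.89]
[-2.75 -0.78  0.24]
```

Emit:
jog_arm(
  moves=[
    {"xyz": [0.005, 0, 0], "twist": [0, 0, 0], "grip": 1},
    {"xyz": [0.01, 0, 0], "twist": [0, 0, 0], "grip": 1},
    {"xyz": [0.01, 0, 0], "twist": [0, 0, 0], "grip": 1},
  ],
)

```text
clock: 23.28
position: [0.4899, 0.1937, 0.0525]
ee_rot: [2.221, 2.217, -0.009]
force: [1.9, -13.6, 2.9]
width: 0.585
```

Emit:
jog_arm(
  moves=[
    {"xyz": [-0.015, 0, 0], "twist": [0, 0, 0], "grip": 1},
    {"xyz": [-0.03, 0, 0], "twist": [0, 0, 0], "grip": 1},
    {"xyz": [-0.03, 0, 0], "twist": [0, 0, 0], "grip": 1},
  ],
)

```text
clock: 23.65
position: [0.4899, 0.1935, 0.0525]
ee_rot: [2.221, 2.219, -0.006]
force: [2.8, -8.8, -1.4]
width: 0.586
```

Emit:
jog_arm(
  moves=[
    {"xyz": [-0.015, 0, 0], "twist": [0, 0, 0], "grip": 1},
    {"xyz": [-0.025, 0, 0], "twist": [0, 0, 0], "grip": 1},
    {"xyz": [-0.025, 0, 0], "twist": [0, 0, 0], "grip": 1},
  ],
)

```text
clock: 24.02
position: [0.4899, 0.1924, 0.0525]
ee_rot: [2.221, 2.22, -0.005]
force: [2.3, -8.6, -2.4]
width: 0.584
```

Run:
```python
from h import *
st();print(arm.observe()["ft_torque"].round(2))
```

```text
t 24.02 p [0.4899 0.1924 0.0525] yaw 89.96 tilt [-0.0037 -0.0012] F [ 2.3 -8.6 -2.4] w 0.584 q [-0.09  0.57 -0.53  1.97  0.44  0.72 -0.89]
[-1.69 -0.87  0.17]
```

Emit:
jog_arm(
  moves=[
    {"xyz": [0.03, 0, 0], "twist": [0, 0, 0], "grip": 1},
    {"xyz": [0.055, 0, 0], "twist": [0, 0, 0], "grip": 1},
    {"xyz": [0.06, 0, 0], "twist": [0, 0, 0], "grip": 1},
    {"xyz": [0.065, 0, 0], "twist": [0, 0, 0], "grip": 1},
    {"xyz": [0.065, 0, 0], "twist": [0, 0, 0], "grip": 1},
  ],
)

```text
clock: 24.65
position: [0.4899, 0.1938, 0.0525]
ee_rot: [2.221, 2.217, -0.01]
force: [1.1, -16.4, 3.9]
width: 0.582
```

Run:
```python
from h import *
st()
s=arm.get_image("scene");cv2.imwrite("pics/scene4.png",s)
w,T=snap("w7")
cv2.imwrite("pics/v11.png",np.hstack([cv2.resize(s[200:290,220:320],(400,360),interpolation=cv2.INTER_CUBIC),cv2.resize(w[60:240,180:380],(400,360),interpolation=cv2.INTER_CUBIC)]))
```

```text
t 24.65 p [0.4899 0.1938 0.0525] yaw 89.9 tilt [-0.0075 -0.0018] F [  1.1 -16.4   3.9] w 0.582 q [-0.1   0.57 -0.53  1.97  0.44  0.72 -0.89]
```

View pics/v11.png

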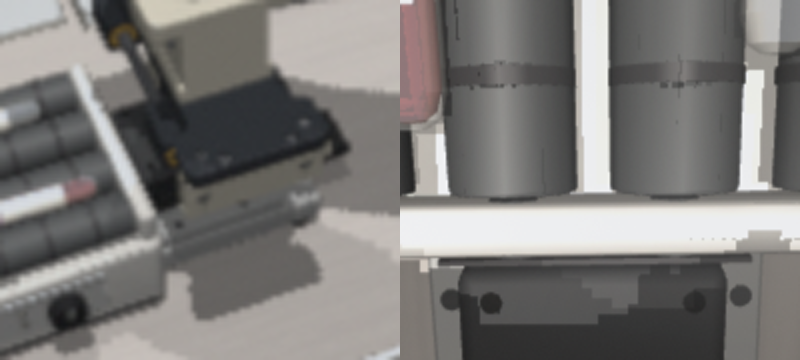

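The wrist crop shows the pack's leading end close under the mixer wall. The force is now stiffening (16.4 N at 0.1938), so I'm easing off and repeating the pull-back test further.

Emit:
jog_arm(
  moves=[
    {"xyz": [-0.035, 0, 0], "twist": [0, 0, 0], "grip": 1},
    {"xyz": [-0.065, 0, 0], "twist": [0, 0, 0], "grip": 1},
    {"xyz": [-0.065, 0, 0], "twist": [0, 0, 0], "grip": 1},
  ],
)

```text
clock: 25.12
position: [0.4899, 0.1924, 0.0525]
ee_rot: [2.221, 2.219, -0.005]
force: [3.0, -8.9, -3.0]
width: 0.582
```

Emit:
jog_arm(
  moves=[
    {"xyz": [-0.015, 0, 0], "twist": [0, 0, 0], "grip": 1},
    {"xyz": [-0.03, 0, 0], "twist": [0, 0, 0], "grip": 1},
    {"xyz": [-0.03, 0, 0], "twist": [0, 0, 0], "grip": 1},
  ],
)

```text
clock: 25.5
position: [0.4899, 0.1922, 0.0525]
ee_rot: [2.221, 2.222, -0.003]
force: [3.5, -4.3, -9.6]
width: 0.586
```

Run:
```python
from h import *
st();print(arm.observe()["ft_torque"].round(2))
```

```text
t 25.5 p [0.4899 0.1922 0.0525] yaw 90.02 tilt [-0.0014 -0.0008] F [ 3.5 -4.3 -9.6] w 0.586 q [-0.09  0.57 -0.53  1.97  0.43  0.71 -0.88]
[-0.97 -1.04  0.12]
```

Emit:
jog_arm(
  moves=[
    {"xyz": [-0.015, 0, 0.01], "twist": [0, 0, 0], "grip": 1},
    {"xyz": [-0.022, 0, 0.018], "twist": [0, 0, 0], "grip": 1},
    {"xyz": [-0.022, 0, 0.018], "twist": [0, 0, 0], "grip": 1},
  ],
)

```text
clock: 25.88
position: [0.4899, 0.1922, 0.0524]
ee_rot: [2.22, 2.223, -0.0]
force: [0.5, -4.0, 3.3]
width: 0.584
```

Run:
```python
from h import *
st();print(arm.observe()["ft_torque"].round(2))
```

```text
t 25.88 p [0.4899 0.1922 0.0524] yaw 90.07 tilt [-0.0002  0.0001] F [ 0.5 -4.   3.3] w 0.584 q [-0.09  0.57 -0.53  1.97  0.44  0.71 -0.88]
[-0.81 -0.12  0.02]
```

Emit:
jog_arm(
  moves=[
    {"xyz": [0, 0, 0], "twist": [0, 0, 0], "grip": -1},
    {"xyz": [0, 0, 0], "twist": [0, 0, 0], "grip": -1},
    {"xyz": [0, 0, 0], "twist": [0, 0, 0], "grip": -1},
    {"xyz": [0, 0, 0], "twist": [0, 0, 0], "grip": -1},
    {"xyz": [0, 0, -0.3], "twist": [0, 0, 0], "grip": -1},
  ],
)

```text
clock: 26.5
position: [0.4891, 0.1918, 0.0697]
ee_rot: [-2.219, -2.222, 0.004]
force: [-1.2, -0.1, -0.8]
width: 0.994
```

Emit:
jog_arm(
  moves=[
    {"xyz": [0, 0, -0.8], "twist": [0, 0, 0], "grip": -1},
    {"xyz": [-0.4, 0, -1.8], "twist": [0, 0, 0], "grip": -1},
    {"xyz": [-1.1, 0, -2.6], "twist": [0, 0, 0], "grip": -1},
    {"xyz": [-1.1, 0, -3.0], "twist": [0, 0, 0], "grip": -1},
    {"xyz": [-1.1, 0, -3.0], "twist": [0, 0, 0], "grip": -1},
  ],
)

```text
clock: 27.12
position: [0.4911, 0.1263, 0.2533]
ee_rot: [2.219, 2.219, 0.007]
force: [0.2, 1.2, -0.3]
width: 1.003
```

Emit:
jog_arm(
  moves=[
    {"xyz": [0, 0, 0], "twist": [0, 0, 0], "grip": -1},
    {"xyz": [0, 0, 0], "twist": [0, 0, 0], "grip": -1},
    {"xyz": [0, 0, 0], "twist": [0, 0, 0], "grip": -1},
  ],
)

```text
clock: 27.5
position: [0.4896, 0.1264, 0.2493]
ee_rot: [-2.218, -2.223, 0.002]
force: [0.2, -0.2, 1.0]
width: 0.996
```

Run:
```python
from h import *
st();w,T=snap("w8");t=arm.get_image("top");cv2.imwrite("pics/top8.png",t)
v=np.hstack([cv2.resize(w[:300,160:360],(400,600),interpolation=cv2.INTER_CUBIC),np.vstack([cv2.resize(t[195:255,180:300],(400,200),interpolation=cv2.INTER_CUBIC),cv2.resize(t[215:275,322:442],(400,200),interpolation=cv2.INTER_CUBIC),cv2.resize(arm.get_image("scene")[190:310,160:400],(400,200))])])
cv2.imwrite("pics/v12.png",v)
for P in [(.4895,.2322,.07),(.4895,.1522,.07)]: print(proj("wrist",P,T).round(1))
```

```text
t 27.5 p [0.4896 0.1264 0.2493] yaw 90.12 tilt [-0.0001 -0.0017] F [ 0.2 -0.2  1. ] w 0.996 q [ 0.16  0.31 -0.65  1.8   0.21  1.11 -0.56]
[278.4  77.9]
[278.2 166.7]
```

View pics/v12.png

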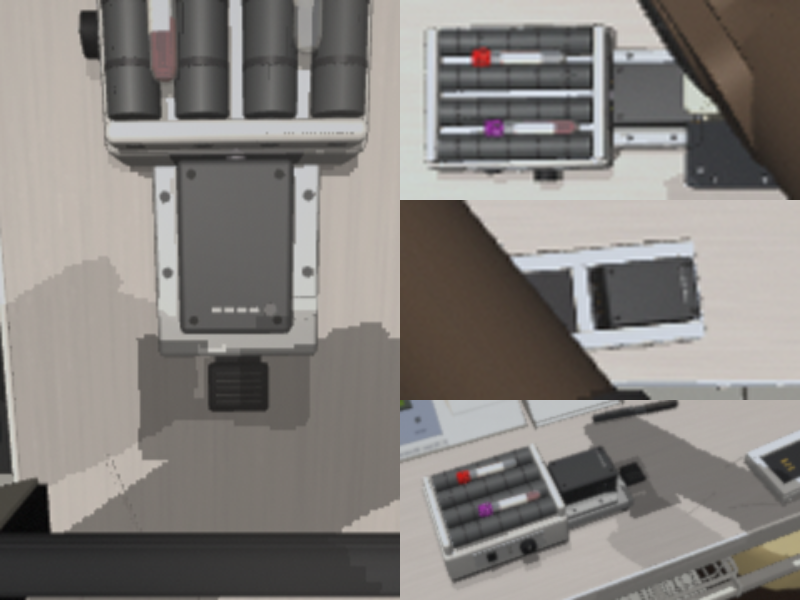

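```bash
python3 -c "
from h import *
st();print(arm.sign_off())"
```

```text
t 27.65 p [0.4899 0.1263 0.2496] yaw 90.09 tilt [-0.0001 -0.0009] F [0.7 0.2 0.3] w 0.999 q [ 0.16  0.31 -0.65  1.8   0.21  1.11 -0.56]
the job is handed in; nothing more can be done
None
```

The job is done and handed in at 27.65 s of the 69 s limit. The flat pack is in the charger's right bay and the charged pack is in the mixer's dock; `sign_off` gave no verdict.

**What I did**
- I pressed the thumb tongue about 6 mm. The force read 12.4 N at the end of the stroke, above the 5–8 N given but well under the 40 N limit. The flat pack sprang out.
- I slid the flat pack off the rails and stood it in the right bay.
- I slid the charged pack in along the rails. Push forces were 8–16 N.

**Last checks**
- **Latch:** two early pull-back tests showed the pack following the gripper back. The first meant it was not yet latched. The second was inconclusive, because it only reached y = 0.1924.
- **Final push:** the force stiffened to 16.4 N about 1.5 mm past home, so the pack may have touched the terminal block. Most of that force was the plunger and pawl, so the terminal's share was probably only a few newtons, under its 15 N limit. I stopped there.
- **After the final push:** the pack held at y = 0.192 against a pull-back. After release, the wrist picture puts its outer edge where a latched pack's would be, within about 1 mm of the original pack's position.
- **Flat pack:** it looks upright in its bay, about 2 mm from the bay centre I measured.
- **Bystanders:** the tubes look unmoved in the final picture. I did not measure the vial and marker again; the arm never came near them.
- **Measurement spread:** the top and wrist cameras disagreed by up to about 2.5 mm at the mixer. I settled the final fit by force and TCP position instead.

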